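# Rack the dried display boards

### The job

Put away the two display boards that are drying on the sloped rests by standing each on its long edge in the slotted rack: the short board in the middle slot, next to the board already stored there, and the long board in the empty end slot. Set each one down to the floor of its slot, roughly centred lengthwise, without dropping it, and leave the stored board and the other things on the bench where they are.

Things in the scene. Friction and masses are not known exactly. Their poses are not given: they have to be found in the camera images.
- long_board: dark acacia board, 160 mm long, 95 high, 12 thick. Origin: centre of its lower long edge; x through the thickness, y along its length, z up its height. Starts leaning on a drying rest, top 30 degrees away from the robot, lower edge on the ledge; its upper 45 mm is free on both faces. About 130 g.
- long_board_mid (a point): centre of the long board, axes as the board's
- short_board: dark acacia board, 110 mm long, 95 high, 12 thick. Origin: centre of its lower long edge; x through the thickness, y along its length, z up its height. Starts leaning on a drying rest, top 30 degrees away from the robot, lower edge on the ledge; its upper 45 mm is free on both faces. About 90 g.
- short_board_mid (a point): centre of the short board, axes as the board's
- stored_board: dark acacia board, 135 mm long, 95 high, 12 thick. Origin: centre of its lower long edge; x through the thickness, y along its length, z up its height. It already stands upright in the rack, in the end slot nearest the robot, 50 mm from the middle slot.
- rack: light wooden slotted rack, fixed: plank 176 x 110 x 12 mm with two rows of blocks along x (22 mm wide, centred at y = -33 and +33 mm, tops 46 mm above the bench). Three slots along y, 16.5 mm wide and 34 deep, at x = -50 (holds the stored board), 0 (middle), +50 mm (empty end). Origin: centre of its underside; x away from the robot, z up.
- middle_slot (a point): centre of the floor of the middle slot, 12 mm above the bench; axes as the rack's
- end_slot (a point): centre of the floor of the empty end slot (the one farthest from the stored board), 12 mm above the bench; axes as the rack's
- rest_a: wooden sloped drying rest, fixed, base 100 x 100 mm, carrying the long board. Its 90 mm wide back plate, on the far side, supports the lower 50 mm of the board; the ledge is 30 mm above the bench and has a 6 mm lip. Origin: on the bench, below the middle of the board's lower edge; x away from the robot, z up
- rest_b: the same kind of rest, carrying the short board
- pot: bystander: terracotta-coloured ceramic pot, 120 mm wide, 100 mm high; origin under its centre
- cup_stack: bystander: stack of clear plastic cups, 74 mm wide, 132 mm high; origin under its centre
- pliers: bystander: jin pliers lying flat, 175 mm long, 48 mm wide, 12 mm high, along its x; origin about its middle
- root_rake: bystander: stainless root rake lying flat, 190 mm long, 40 mm wide, 17 mm high, along its x; origin at its middle
Mind the look-alikes: they are no part of the job. Leave any pink or yellow look-alike of the long_board alone. Leave any white look-alike of the short_board alone.

How it is judged:
At the end, for the whole second after the job is handed in: Short board in the middle slot, long board in the empty end slot: on the floor (5 mm), 7 mm across, 15 mm along, within 0.25 rad of upright and 0.15 rad of the slot, free and still (20 mm/s). Stored board upright, moved under 20 mm; pot, cups, pliers, rake under 30 mm (x of short_board_mid in the frame of middle_slot between -0.007 and 0.007 m and y of short_board_mid in the frame of middle_slot between -0.015 and 0.015 m and z of short_board_mid in the frame of middle_slot between 0.0425 and 0.0525 m and angle between the z axis of each of short_board, long_board, stored_board and the z axis of rack, either way round below 0.25 rad and angle between the y axis of each of short_board, long_board and the y axis of rack, either way round below 0.15 rad and linear speed of each of short_board, long_board below 0.02 m/s and x of long_board_mid in the frame of end_slot between -0.007 and 0.007 m and y of long_board_mid in the frame of end_slot between -0.015 and 0.015 m and z of long_board_mid in the frame of end_slot between 0.0425 and 0.0525 m and distance of stored_board from where it was at the start of the episode below 0.02 m and distance of each of pot, cup_stack, pliers, root_rake from where it was at the start of the episode below 0.03 m); the robot touches nothing.
It fails at once if a board dropped or tossed (free of the fingers and faster than 0.8 m/s) ((contact force between the fingers and long_board below 0.01 N and linear speed of long_board above 0.8 m/s) or (contact force between the fingers and short_board below 0.01 N and linear speed of short_board above 0.8 m/s)).
It fails at once if the stored board lifted or pushed 20 mm or more out of place (distance of stored_board from where it was at the start of the episode above 0.02 m).
It fails at once if pot, cups, pliers or rake moved more than 30 mm (distance of any of pot, cup_stack, pliers, root_rake from where it was at the start of the episode above 0.03 m).
It also fails if it takes over 72 s, if anything falls off the work surface, if the arm or the gripper's body presses on something with over 40 N, if the wrist force passes 120 N, or if a joint passes its speed limit or range.

### The arm

A 6-joint arm with a two-finger parallel gripper is mounted at the origin on the work surface. World frame = base frame: x ahead of the robot, y to its left, z up, the work surface at z = 0. Lengths are in m, angles in rad, forces in N, time in s.
With the tool pointing down it reaches from about 0.25 to 0.725 m from the base axis. Payload 9.7 kg.
Tool frame: the origin (TCP) lies midway between the tips of the shut fingers; the grasp point (between the pads) lies 19 mm behind it (r.hold_point_z is the distance from the TCP to the grasp point, in m); z points along the fingers, y is the line along which they close (so a half turn about z gives the same grasp; the last joint's range is limited). The gripper opens to 85 mm and grips with 20 to 120 N. Pads are 22 mm wide; open, the fingers measure 114 mm over their backs; the gripper's body (76 mm by 85 mm) begins 54 mm behind the grasp point. The pads swing forward as they close: fully open they stand 13 mm farther back than shut.
Start: joints at [1.185, 0.087, 0.176, 1.66, 0, 1.571], TCP at [0.207, 0.51, 0.231] pointing down, gripper open.
Joint ranges: [-3.13, 3.13], [-0.85, 1.81], [-1.15, 1.24], [-2.2, 2.28], [-1.44, 1.52], [-3.14, 3.14]. Speed limits (rad/s): [2.22, 2.22, 2.57, 3.14, 3.14, 3.14].

### API

Orientations are given as a unit quaternion [w, x, y, z].
In Python, from station import r gives the robot as it stands.
- The arm moves only by the tool play_rows, never from a script. Its arguments are lists of equal length, an entry for each row: "claw": the opening, from 0 (shut) to 1 (fully open); "slide": the shift along the world's x, y, z in m, a list of three; "rotation": the turn, a rotation vector about the world's x, y, z in degrees, a list of three. In form: {"claw": [claw, ...], "slide": [[tx, ty, tz], ...], "rotation": [[ax, ay, az], ...]}. A call has 1 to 12 rows; each row is the pose to reach, as a shift and turn from the pose commanded when the call began; what a row does not reach only later rows make up. A row lasts 1/10 s, in which the tool goes at most 50 mm and 8.59 degrees, less where a joint would pass 70% of its speed; a pose out of reach is approached as far as the arm can. A call with a gripper value outside its range is refused whole. The fingers move at their own pace and stop on an object; "grip_force" is the grip in N (left out, the last holds). Time passes only in rows, so rows that repeat a pose let the fingers close. It gives the time, the measured TCP pose, the force, the opening and the grip force at its end, in the units of the state.
- r.get_obs(): the state, without advancing time (a new reading comes with each control period).
- r.grab_frame(name): name is "scene" or "top" or "wrist"; returns a dict with "color" (400x640x3 uint8, red, green, blue), "intrinsics" (3x3 intrinsics, pixels), "view" (4x4, takes a point from world to camera coordinates); the wrist camera has in their place "mount" (4x4, takes a point from camera to tool coordinates, whose origin is the TCP and whose axes are the flange's). Camera axes: x right, y up, looking along -z (the intrinsics and any distortion apply to the point x, -y, -z); pixel columns grow to the right and rows downward; lengths in m; the calibration is good to about 2 mm. A picture is of the moment at which its call begins: read the wrist's pose just before it. There is no depth.
- r.job_done(): hands the job in; it is judged then, once.
The state is a dict: "time_s": time; "joint_positions": joint angles; "joint_vel": joint speeds; "joint_efforts": joint torques, N m; "ee_pos": TCP position; "orientation": TCP orientation; "contact_force": force on the tool from outside, world axes, zero at the start; "torque": the same for the moment, N m; "finger_gap": finger opening in m; "grasp_force": force on a finger pad.
Only numpy, scipy, OpenCV 4.12 (cv2) and the standard library are available. Lean on these libraries where they do the work, as an engineer would, in place of code of your own. Each camera call takes 0.05 s, during which the arm holds its last target. There are 200 camera calls.

## Working session

There is one attempt and no reset: what is moved stays moved. The work goes in short steps, Python scripts to look and compute and a tool call to move; the robot and the scene stay as the last step left them, time stands still between calls to the robot, and variables do not carry over. Pictures are saved under pics/ and viewed, at most 10 in all, crops included, and the job is handed in when it is done.

Besides the shell and the picture viewer there is one more tool, called after "Emit:" as name(argument=value, ...) on one line, values as JSON. play_rows: Moves the arm, as the interface text tells. Its arguments: {"type":"object","properties":{"claw":{"type":"array"},"slide":{"type":"array"},"rotation":{"type":"array"},"grip_force":{"type":"number"}},"required":["claw","slide","rotation"]}

```bash
mkdir -p pics; ls
python3 - <<'E'
from station import r
import cv2,numpy as np
o=r.get_obs();print({k:np.round(v,4).tolist() for k,v in o.items()}, r.hold_point_z)
for n in("scene","top"):
    f=r.grab_frame(n);cv2.imwrite(f"pics/{n}0.png",f["color"][:,:,::-1]);np.savez(f"{n}.npz",**f)
    print(n,f["intrinsics"],f["view"],f.keys())
f=r.grab_frame("wrist");print(f["mount"],f["intrinsics"])
E
```

```text
pics
{'time_s': 0.0, 'joint_positions': [1.185, 0.0875, 0.1751, 1.6598, 0.0, 1.5708], 'joint_vel': [-0.0003, 0.0003, 0.0017, 0.0005, -0.0006, 0.0006], 'joint_efforts': [-0.0006, -52.0397, 46.4793, 0.0165, 0.0001, -0.0], 'ee_pos': [0.2069, 0.5094, 0.2306], 'orientation': [-0.0001, 0.1917, 0.9815, -0.0007], 'contact_force': [0.1676, -0.7675, 0.6836], 'torque': [0.0057, 0.0166, -0.0294], 'grasp_force': 0.0, 'finger_gap': 0.0851} 0.0187
scene [[477.72052059   0.         316.98991976]
 [  0.         477.72052059 190.04308551]
 [  0.           0.           1.        ]] [[-0.63632465  0.77139772  0.00604233  0.35136824]
 [-0.44508138 -0.37352188  0.81386975  0.15819149]
 [ 0.63007421  0.51519605  0.58101594 -1.80432632]
 [ 0.          0.          0.          1.        ]] dict_keys(['color', 'intrinsics', 'view'])
top [[464.92431793   0.         318.61996189]
 [  0.         464.92431793 204.32702543]
 [  0.           0.           1.        ]] [[-0.01252504 -0.99988516  0.00853167 -0.04052779]
 [ 0.98935541 -0.01115512  0.14509114 -0.55263637]
 [-0.1449793   0.01025813  0.98938151 -1.20076475]
 [ 0.          0.          0.          1.        ]] dict_keys(['color', 'intrinsics', 'view'])
[[ 5.76768259e-04  9.52921687e-01  3.03215973e-01  7.75143412e-02]
 [ 9.99999827e-01 -5.14269399e-04 -2.85966783e-04  1.13666661e-03]
 [-1.16569253e-04  3.03216086e-01 -9.52921818e-01 -1.42264943e-01]
 [ 0.00000000e+00  0.00000000e+00  0.00000000e+00  1.00000000e+00]] [[311.65169643   0.         315.58142002]
 [  0.         311.65169643 200.17000084]
 [  0.           0.           1.        ]]
```

View pics/scene0.png

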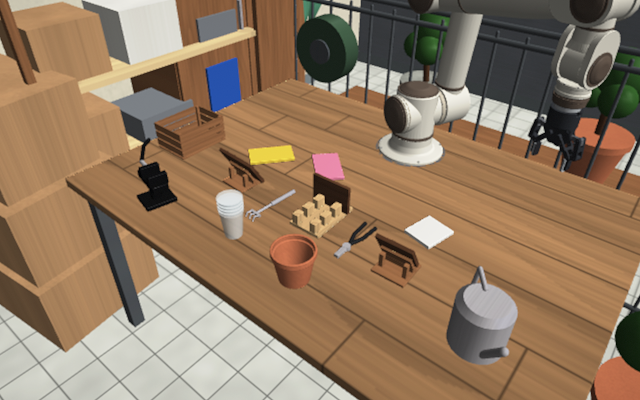

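View pics/top0.png

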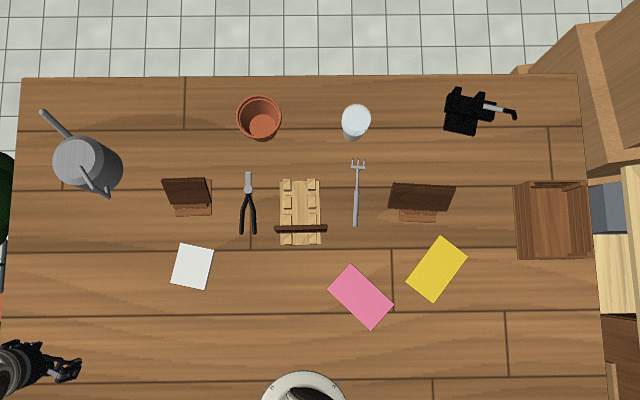

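Boards by appearance in the top view: dark leaning on rests at (188,193), the short one, and (421,198), the long one. The dark stored board is at (300,229). The white (192,266), pink (361,297) and yellow (437,269) ones lying flat are look-alikes. I choose the two dark leaning boards. Next, a close crop to check.

Run:
```python
import cv2,numpy as np
t=cv2.imread("pics/top0.png");s=cv2.imread("pics/scene0.png")
z=lambda im,x,y,w=80,h=60,k=5:cv2.resize(im[y:y+h,x:x+w],None,fx=k,fy=k,interpolation=cv2.INTER_CUBIC)
a=np.vstack([np.hstack([z(t,150,160),z(t,380,160)]),np.hstack([z(t,260,175,80,75)[:,:][0:300] if 0 else cv2.resize(t[172:252,255:345],(400,300)),z(s,360,225)])])
cv2.imwrite("pics/crop1.png",a)
```

```text
(no output)
```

View pics/crop1.png

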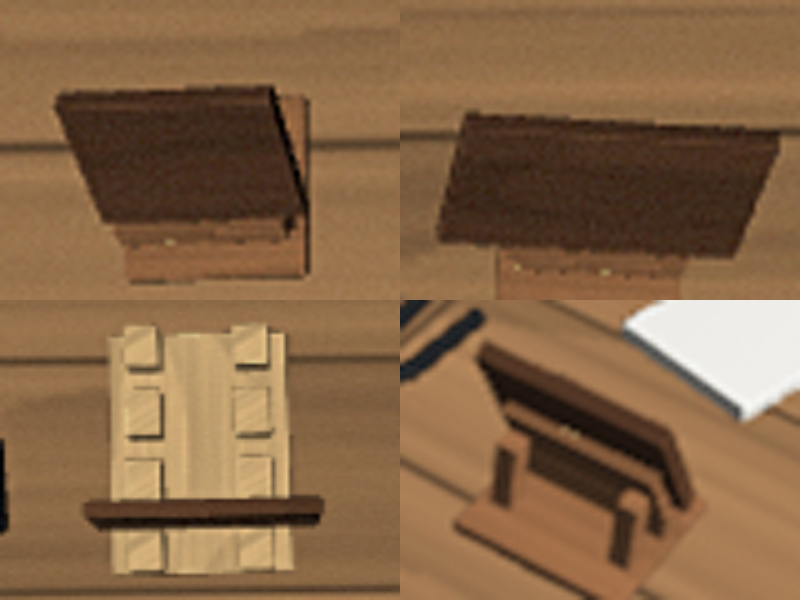

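The crops show the dark short board at left (back-top corners 161,179 and 204,177; front-bottom-left 171,204) and the dark long board at right (back-top corners 393,183 and 456,187; front-bottom corners 388,208 and 447,212). Both lean with their tops away from the robot. The rack plank corners are (279,182), (319,181), (280,244) and (321,244). Now a pose fit.

```bash
cat > h.py <<'E'
import numpy as np,cv2
from scipy.spatial.transform import Rotation as R
from scipy.optimize import least_squares
def proj(P,K,V):
    c=np.atleast_2d(P)@V[:3,:3].T+V[:3,3]; c=c*[1,-1,-1]
    return (c[:,:2]/c[:,2:])@np.diag([K[0,0],K[1,1]])+K[:2,2]
def rot(yaw,tilt): return R.from_euler('ZY',[yaw,tilt]).as_matrix()
def fit(pts,pix,K,V,tilt,x0,fixz=None):
    def pose(p): return [p[0],p[1],p[2] if fixz is None else fixz],rot(p[3],tilt)
    def f(p):
        t,M=pose(p); return (proj(pts@M.T+t,K,V)-pix).ravel()
    s=least_squares(f,x0); return s.x,s.fun.round(1)
def wristview(obs,mount):
    q=obs['orientation'];T=np.eye(4);T[:3,:3]=R.from_quat(np.r_[q[1:],q[0]]).as_matrix();T[:3,3]=obs['ee_pos']
    return np.linalg.inv(T@mount)
def board(L): # btl btr fbl fbr (left=+y, back=+x)
    return np.array([[.006,L/2,.095],[.006,-L/2,.095],[-.006,L/2,0],[-.006,-L/2,0]])
plank=np.array([[.088,.055,.012],[.088,-.055,.012],[-.088,.055,.012],[-.088,-.055,.012]])
E
python3 - <<'E'
from h import *
d=np.load("top.npz");K,V=d["intrinsics"],d["view"]
t=np.radians(30)
S=np.array([[161.4,179],[204.6,177.4],[170.8,204.4],[208.9,202.8]]);Lg=np.array([[393.2,182.6],[456,186.6],[387.6,208],[447,211.6]])
Rk=np.array([[279.3,181.5],[319.2,181.3],[279.8,244.5],[321,244]])
for n,p,x,z,tt in(("short",board(.11),S,.033,t),("long",board(.16),Lg,.033,t),("rack",plank,Rk,0,0)):
    for fz in (None,z):
        print(n,*[a.round(4).tolist() for a in fit(p,x,K,V,tt,[.5,0,z,0],fz)])
E
```

```text
short [0.5724, 0.3125, -0.027, 0.0213] [0.6, -0.3, -1.1, -0.0, -0.3, -0.0, 0.9, 0.3]
short [0.5616, 0.2959, 0.033, 0.0162] [-0.6, -1.0, -0.2, -0.6, -1.1, 0.6, 2.0, 1.1]
long [0.5404, -0.3148, 0.02, -0.0752] [0.2, -0.5, -0.3, -0.6, 0.2, 0.5, -0.2, 0.6]
long [0.5383, -0.3117, 0.033, -0.0746] [-0.1, -0.6, 0.1, -0.7, -0.1, 0.6, 0.1, 0.8]
rack [0.5364, 0.0046, -0.0163, 0.0075] [0.3, 0.0, -0.1, -0.5, 0.3, 0.4, -0.6, 0.1]
rack [0.5344, 0.0041, 0.0, 0.0075] [0.1, -0.4, 0.2, -0.9, 0.1, 0.8, -0.3, 0.5]
```

Emit:
play_rows(claw=[1,1,1,1,1,1,1,1,1,1], slide=[[0.03,-0.02,0.03],[0.07,-0.04,0.06],[0.11,-0.06,0.08],[0.15,-0.08,0.08],[0.19,-0.1,0.08],[0.22,-0.12,0.08],[0.25,-0.14,0.08],[0.28,-0.16,0.08],[0.293,-0.18,0.08],[0.293,-0.18,0.08]], rotation=[[0,0,-8],[0,0,-16],[0,0,-24],[0,0,-32],[0,0,-40],[0,0,-48],[0,0,-56],[0,0,-64],[0,0,-68],[0,0,-68]])

```text
time_s: 1.15
ee_pos: [0.5016, 0.3274, 0.3106]
orientation: [0.0, 0.71, 0.705, -0.001]
contact_force: [-0.1, 0.0, -0.3]
finger_gap: 0.0856
grasp_force: 0.0
```

```bash
cat >> h.py <<'E'
def snap(r,name,fn):
    o=r.get_obs();f=r.grab_frame(name)
    V=f["view"] if name!="wrist" else wristview(o,f["mount"])
    np.savez(fn+".npz",K=f["intrinsics"],V=V); cv2.imwrite(f"pics/{fn}.png",f["color"][:,:,::-1]); return o
def tool(yaw,tilt,lean=0): # tool y along board x, z along -board z, lean about board x
    return rot(yaw,tilt)@R.from_euler('x',lean).as_matrix()@np.array([[0,1,0],[1,0,0],[0,0,-1.]])
def go(r,pos,M):
    o=r.get_obs();q=o['orientation'];C=R.from_quat(np.r_[q[1:],q[0]])
    print("joints",np.round(o['joint_positions'],3).tolist(),"pos",np.round(o['ee_pos'],4).tolist(),"F",np.round(o['contact_force'],1).tolist())
    print("slide",(np.array(pos)-o['ee_pos']).round(4).tolist(),"rot",np.degrees((R.from_matrix(M)*C.inv()).as_rotvec()).round(2).tolist())
E
python3 - <<'E'
from h import *; from station import r
snap(r,"wrist","w1")
go(r,[.5,.33,.31],tool(0,0))
E
```

```text
joints [0.581, 0.263, 0.536, 1.844, 0.0, 2.155] pos [0.5007, 0.3286, 0.3108] F [-1.4, -0.2, -0.1]
slide [-0.0007, 0.0014, -0.0008] rot [0.03, -0.05, 0.21]
```

View pics/w1.png

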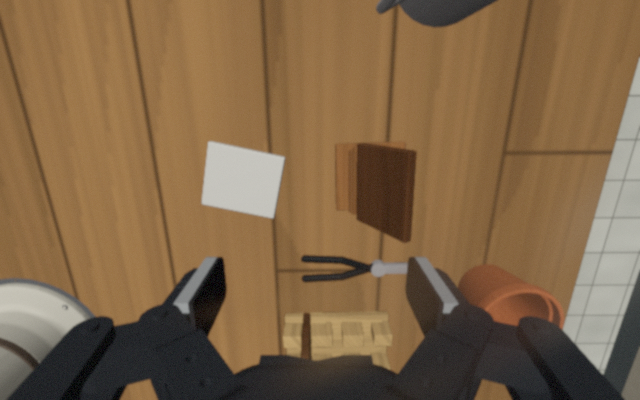

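Wrist view: the short board's upper corners are at about (415,151) and (410,241), and its lower front corners at about (358,143) and (357,208). The pliers lie between it and the rack. Fitting both views together.

Run:
```python
from h import *; from station import r
d=np.load("top.npz");a=np.load("w1.npz")
S=np.array([[161.4,179],[204.6,177.4],[170.8,204.4],[208.9,202.8]]);W=np.array([[415.5,151],[410.5,241.5],[357.5,143],[357,209]])
B=board(.11)
for nm,tw,ww in(("both",1,1),("wrist",0,1)):
  for z in(None,.033):
    def f(p):
        P=B@rot(p[3],np.radians(30)).T+[p[0],p[1],p[2] if z is None else z]
        return np.r_[tw*(proj(P,d["intrinsics"],d["view"])-S).ravel(),ww*(proj(P,a["K"],a["V"])-W).ravel()]
    s=least_squares(f,[.56,.3,.03,0]);print(nm,s.x.round(4),s.fun.round(1))
```

```text
both [0.5651 0.2981 0.0189 0.004 ] [ 0.6 -1.5  0.5 -0.5 -0.3 -0.2  2.4  0.8  1.7 -2.1 -1.2 -3.7  0.  -1.8
 -1.7  7.5]
both [0.5619 0.3    0.0276 0.0082] [-2.1 -1.3 -1.7 -0.5 -2.7  0.3  0.5  1.1  2.8 -2.2 -0.1 -0.5 -1.1 -2.
 -2.5  9.7]
wrist [ 0.5676  0.2953  0.0096 -0.0014] [ 0.  -0.   0.  -0.   0.  -0.   0.   0.   1.4 -0.6 -1.7 -4.6  1.1 -0.7
 -1.1  7. ]
wrist [0.5619 0.3011 0.03   0.0057] [-0.  -0.  -0.  -0.  -0.   0.   0.   0.   3.  -3.  -0.1 -1.2 -1.  -2.8
 -2.6  9. ]
```

Run:
```python
import cv2
t=cv2.imread("pics/w1.png")[130:255,320:440]
cv2.imwrite("pics/crop2.png",cv2.resize(t,None,fx=4.8,fy=4.8,interpolation=cv2.INTER_CUBIC))
```

```text
(no output)
```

View pics/crop2.png

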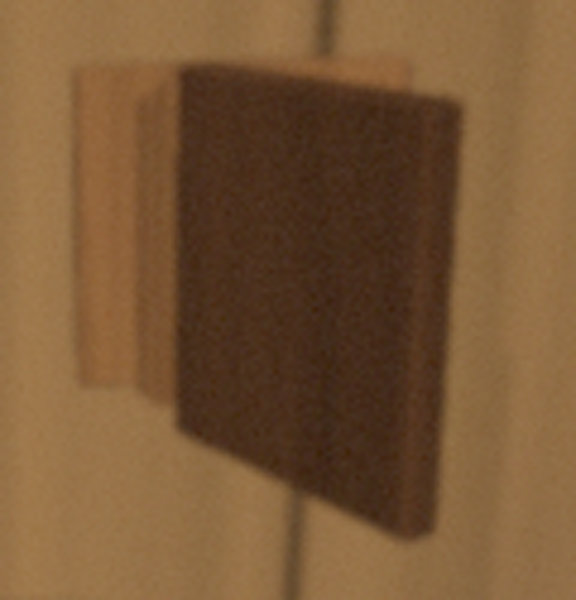

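Enlarged, the short board's corners are: back-top (416.3,150.8) and (410.2,240.4), front-top (407.5,149.2) and (405.4,242.5), front-bottom (358.1,143.5) and (357,219.6).

Run:
```python
from h import *; from station import r
d=np.load("top.npz");a=np.load("w1.npz")
S=np.array([[161.4,179],[204.6,177.4],[170.8,204.4],[208.9,202.8]]);W=np.array([[416.3,150.8],[410.2,240.4],[358.1,143.5],[357,219.6],[407.5,149.2],[405.4,242.5]])
B=board(.11);B2=np.vstack([B,B[:2]-[.012,0,0]])
for nm,tw,ww in(("both",1,1),("wrist",0,1)):
  for z in(None,.033):
    def f(p):
        M=rot(p[3],np.radians(30));t=[p[0],p[1],p[2] if z is None else z]
        return np.r_[tw*(proj(B@M.T+t,d["intrinsics"],d["view"])-S).ravel(),ww*(proj(B2@M.T+t,a["K"],a["V"])-W).ravel()]
    s=least_squares(f,[.56,.3,.03,0]);print(nm,s.x.round(4),s.fun.round(1))
p=[.5605,.299,.033];M=tool(.012,np.radians(30))
hold=np.array(p)+rot(.012,np.radians(30))@[0,0,.077]
for back in(.06,.0):
    go(r,hold+M@[0,0,.019-back],M)
```

```text
both [0.564  0.2967 0.0258 0.0342] [-0.4 -1.  -0.2 -1.3 -0.5  0.4  2.4  0.2  0.3 -1.1  1.2 -0.4 -2.  -0.5
 -0.8 -0.5  1.3  1.7 -1.2 -0.1]
both [0.5622 0.298  0.665  0.0371] [-1.9 -0.8 -1.5 -1.2 -1.9  0.8  1.3  0.4  0.7 -1.4  1.7  1.  -2.8 -0.8
 -1.3  0.5  1.5  1.4 -0.8  1.4]
wrist [0.5647 0.2959 0.0238 0.0366] [ 0.  -0.   0.  -0.  -0.   0.   0.   0.   0.2 -0.8  1.4 -0.7 -1.8 -0.1
 -0.4 -0.5  1.2  2.1 -1.  -0.3]
wrist [0.5622 0.2983 0.03   0.0394] [-0.  -0.  -0.  -0.  -0.   0.   0.   0.   0.6 -1.8  1.9  0.7 -2.8 -1.
 -1.2  0.3  1.4  1.1 -0.7  1.1]
joints [0.581, 0.263, 0.536, 1.844, 0.0, 2.155] pos [0.5007, 0.3286, 0.3108] F [-1.4, -0.2, -0.1]
slide [0.1188, -0.0289, -0.1756] rot [-0.1, 29.95, 0.87]
joints [0.581, 0.263, 0.536, 1.844, 0.0, 2.155] pos [0.5007, 0.3286, 0.3108] F [-1.4, -0.2, -0.1]
slide [0.0888, -0.0292, -0.2276] rot [-0.1, 29.95, 0.87]
```

Emit:
play_rows(claw=[1,1,1,1,1,1,1,1], slide=[[0.03,-0.01,0],[0.06,-0.02,-0.02],[0.1,-0.03,-0.04],[0.122,-0.031,-0.06],[0.122,-0.031,-0.1],[0.122,-0.031,-0.14],[0.122,-0.031,-0.178],[0.122,-0.031,-0.178]], rotation=[[0,7.5,0],[0,15,0],[0,22,0],[-0.3,30,1.6],[-0.3,30,1.6],[-0.3,30,1.6],[-0.3,30,1.6],[-0.3,30,1.6]])

```text
time_s: 2.0
ee_pos: [0.5924, 0.2854, 0.1344]
orientation: [-0.187, 0.672, 0.691, -0.193]
contact_force: [-0.3, -0.5, -0.3]
finger_gap: 0.0854
grasp_force: 0.0
```

Run:
```python
from h import *; from station import r
M=tool(.03,np.radians(30));B=rot(.03,np.radians(30))
go(r,np.array([.563,.297,.03])+B@[0,0,.077]+M@[0,0,.019],M)
```

```text
joints [0.374, 1.043, 1.231, 2.276, 0.174, 1.87] pos [0.5924, 0.2854, 0.1344] F [-0.3, -0.5, -0.3]
slide [-0.0004, 0.0125, -0.0542] rot [0.13, -1.14, 0.09]
```

Run:
```python
from h import *; from station import r
B=rot(.03,np.radians(30))
for l in(25,30):
    M=tool(.03,np.radians(30),np.radians(l))
    for b in (.06,0): go(r,np.array([.563,.297,.03])+B@[0,0,.077]+M@[0,0,.019-b],M)
```

```text
joints [0.374, 1.043, 1.231, 2.276, 0.174, 1.87] pos [0.5924, 0.2854, 0.1344] F [-0.3, -0.5, -0.3]
slide [0.0281, -0.004, -0.0055] rot [21.65, -0.51, -12.62]
joints [0.374, 1.043, 1.231, 2.276, 0.174, 1.87] pos [0.5924, 0.2854, 0.1344] F [-0.3, -0.5, -0.3]
slide [0.0002, 0.0206, -0.0526] rot [21.65, -0.51, -12.62]
joints [0.374, 1.043, 1.231, 2.276, 0.174, 1.87] pos [0.5924, 0.2854, 0.1344] F [-0.3, -0.5, -0.3]
slide [0.0274, -0.0072, -0.0069] rot [25.95, -0.38, -15.17]
joints [0.374, 1.043, 1.231, 2.276, 0.174, 1.87] pos [0.5924, 0.2854, 0.1344] F [-0.3, -0.5, -0.3]
slide [0.0005, 0.022, -0.0519] rot [25.95, -0.38, -15.17]
```

Emit:
play_rows(claw=[1,1,1,1,1,1], slide=[[0,0,0.02],[0.01,0,0.02],[0.02,0,0.02],[0.028,-0.004,0.01],[0.028,-0.004,-0.0055],[0.028,-0.004,-0.0055]], rotation=[[6.5,-0.15,-3.8],[13,-0.3,-7.6],[19,-0.45,-11],[21.65,-0.5,-12.6],[21.65,-0.5,-12.6],[21.65,-0.5,-12.6]])

```text
time_s: 2.6
ee_pos: [0.6207, 0.2811, 0.1351]
orientation: [-0.324, 0.698, 0.638, -0.032]
contact_force: [-0.9, 0.1, -0.5]
finger_gap: 0.0857
grasp_force: 0.0
```

Run:
```python
from h import *; from station import r
snap(r,"wrist","w2")
B=rot(.03,np.radians(30))
M=tool(.03,np.radians(30),np.radians(25))
for b in (.06,0): go(r,np.array([.563,.297,.03])+B@[0,0,.077]+M@[0,0,.019-b],M)
```

```text
joints [0.215, 0.833, 0.859, 2.024, 0.523, 1.759] pos [0.6206, 0.2816, 0.136] F [-0.3, 0.5, 0.8]
slide [-0.0001, -0.0002, -0.0071] rot [-0.08, 0.5, 0.16]
joints [0.215, 0.833, 0.859, 2.024, 0.523, 1.759] pos [0.6206, 0.2816, 0.136] F [-0.3, 0.5, 0.8]
slide [-0.028, 0.0243, -0.0542] rot [-0.08, 0.5, 0.16]
```

View pics/w2.png

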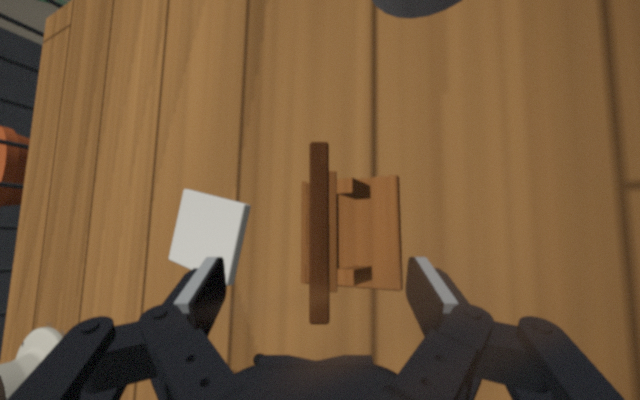

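The short board is seen edge-on between the fingers: columns 310-329, rows 143-323, and square to the pads. I'll refine the pose with these top-face corners.

Run:
```python
from h import *; from station import r
a=np.load("w2.npz");t=np.radians(30)
T=np.array([[-.006,.055,.095],[.006,.055,.095],[-.006,-.055,.095],[.006,-.055,.095]])
pix=np.array([[310,143],[328,143],[309.5,322],[329,322]])
print(proj(T@rot(.03,t).T+[.563,.297,.03],a["K"],a["V"]).round(1))
f=lambda p:(proj(T@rot(p[2],t).T+[p[0],p[1],.03],a["K"],a["V"])-pix).ravel()
s=least_squares(f,[.563,.297,.03]);print(s.x,s.fun.round(1))
x,y,w=s.x;B=rot(w,t);M=tool(w,t,np.radians(25))
go(r,np.array([x,y,.03])+B@[0,0,.077]+M@[0,0,.019],M)
```

```text
[[309.1 140.2]
 [328.5 140.3]
 [309.  325.7]
 [329.9 325.6]]
[0.56264564 0.29745369 0.02888045] [-1.3 -3.3  0.1 -3.3 -1.1  2.9  0.3  2.8]
joints [0.215, 0.833, 0.859, 2.024, 0.523, 1.759] pos [0.6206, 0.2816, 0.136] F [-0.3, 0.5, 0.8]
slide [-0.0284, 0.0247, -0.0542] rot [-0.08, 0.5, 0.1]
```

Emit:
play_rows(claw=[1,1,1,1,0.1,0.1,0.1,0.1,0.1,0.1,0.1,0.1], slide=[[-0.01,0.009,-0.019],[-0.02,0.018,-0.038],[-0.03,0.026,-0.057],[-0.03,0.026,-0.057],[-0.03,0.026,-0.057],[-0.03,0.026,-0.057],[-0.03,0.026,-0.057],[-0.03,0.026,-0.057],[-0.03,0.026,-0.057],[-0.03,0.026,-0.057],[-0.03,0.026,-0.057],[-0.03,0.026,-0.057]], rotation=[[0,0.5,0],[0,0.5,0],[0,0.5,0],[0,0.5,0],[0,0.5,0],[0,0.5,0],[0,0.5,0],[0,0.5,0],[0,0.5,0],[0,0.5,0],[0,0.5,0],[0,0.5,0]], grip_force=50)

```text
time_s: 3.85
ee_pos: [0.5904, 0.3066, 0.0786]
orientation: [-0.328, 0.698, 0.636, -0.036]
contact_force: [-6.3, -2.8, 7.6]
finger_gap: 0.0115
grasp_force: 51.3
```

Emit:
play_rows(claw=[0.1,0.1,0.1,0.1,0.1,0.1,0.1,0.1,0.1], slide=[[0.006,0,0.01],[0.015,0,0.026],[0.03,0,0.052],[0.02,0,0.08],[0,-0.01,0.11],[-0.02,-0.02,0.13],[-0.04,-0.03,0.14],[-0.05,-0.04,0.14],[-0.05,-0.04,0.14]], rotation=[[0,0,0],[0,0,0],[0,0,0],[0,-7,0],[0,-14,0],[0,-21,0],[0,-28,0],[0,-30,0],[0,-30,0]])

```text
time_s: 4.75
ee_pos: [0.5364, 0.2651, 0.2191]
orientation: [-0.15, 0.683, 0.699, 0.148]
contact_force: [-0.3, -0.5, 0.1]
finger_gap: 0.0111
grasp_force: 50.7
```

Run:
```python
from h import *; from station import r
snap(r,"wrist","w3");snap(r,"scene","s3")
M=tool(.0075,0,np.radians(25)); t=np.array([.5345,.0041,.012])
for h in (.11,0): go(r,t+[0,0,.080+h]+M@[0,0,.019],M)
a=cv2.imread("pics/w3.png");b=cv2.imread("pics/s3.png")
cv2.imwrite("pics/ws3.png",np.hstack([cv2.resize(a,(400,250)),cv2.resize(b[120:320,240:520],(400,286))[:250]]))
```

```text
joints [0.268, 0.068, 0.081, 1.474, 0.411, 1.839] pos [0.5401, 0.2665, 0.2189] F [1.0, 0.2, -0.0]
slide [-0.0057, -0.2543, -0.0341] rot [0.65, 0.03, -0.87]
joints [0.268, 0.068, 0.081, 1.474, 0.411, 1.839] pos [0.5401, 0.2665, 0.2189] F [1.0, 0.2, -0.0]
slide [-0.0057, -0.2543, -0.1441] rot [0.65, 0.03, -0.87]
```

View pics/ws3.png

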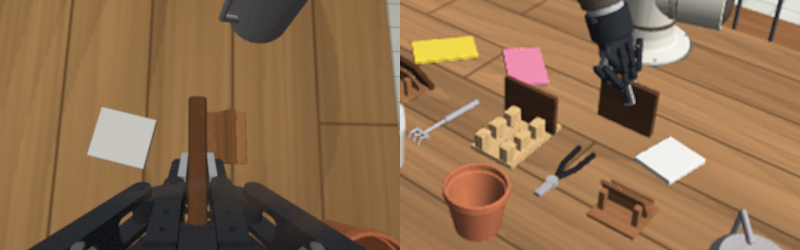

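The wrist half shows the board held upright between the pads. The scene half shows it clear of the bench beside the rack. I'll pass high over the rack to y=-0.12 so the wrist camera sees the rack from above.

Emit:
play_rows(claw=[0.1,0.1,0.1,0.1,0.1,0.1,0.1,0.1,0.1,0.1,0.1], slide=[[-0.002,-0.02,0.01],[-0.005,-0.06,0.01],[-0.005,-0.1,0.01],[-0.005,-0.14,0.01],[-0.005,-0.18,0.01],[-0.005,-0.22,0.01],[-0.005,-0.26,0.01],[-0.005,-0.31,0.01],[-0.005,-0.36,0.01],[-0.005,-0.385,0.01],[-0.005,-0.385,0.01]], rotation=[[0.65,0,-0.9],[0.65,0,-0.9],[0.65,0,-0.9],[0.65,0,-0.9],[0.65,0,-0.9],[0.65,0,-0.9],[0.65,0,-0.9],[0.65,0,-0.9],[0.65,0,-0.9],[0.65,0,-0.9],[0.65,0,-0.9]])

```text
time_s: 5.95
ee_pos: [0.5376, -0.122, 0.2253]
orientation: [-0.155, 0.69, 0.691, 0.151]
contact_force: [0.5, 0.3, 0.2]
finger_gap: 0.0115
grasp_force: 50.7
```

Run:
```python
from h import *; from station import r
snap(r,"wrist","w4")
M=tool(.0075,0,np.radians(25)); t=np.array([.5345,.0041,.012])
go(r,t+[0,0,.080+.05]+M@[0,0,.019],M)
a=np.load("w4.npz")
print(proj(plank+[.5345,.0041,0],a["K"],a["V"]).round())
cv2.imwrite("pics/w4b.png",cv2.resize(cv2.imread("pics/w4.png")[0:240,200:440],(600,600),interpolation=cv2.INTER_CUBIC))
```

```text
joints [-0.42, 0.244, 0.286, 1.807, 0.394, 1.108] pos [0.5376, -0.1202, 0.2257] F [0.4, 0.4, -0.2]
slide [-0.0031, 0.1324, -0.1009] rot [-0.05, -0.24, 0.19]
[[384. 105.]
 [386. 191.]
 [244. 105.]
 [241. 191.]]
```

View pics/w4b.png

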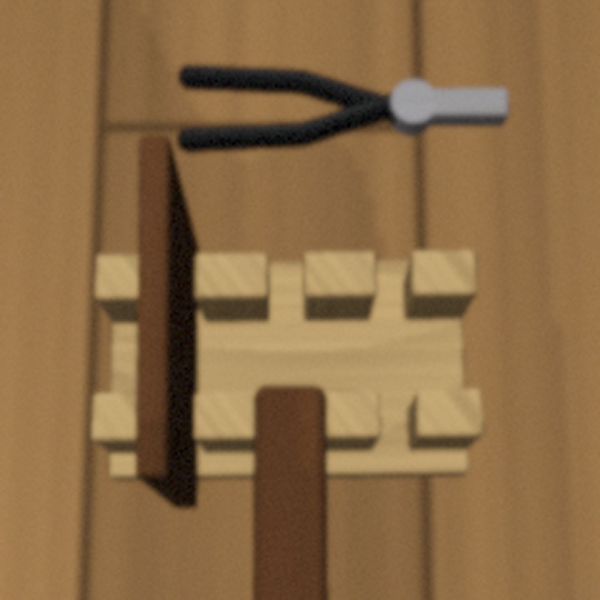

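The view shows the rack's two block rows. Far row tops are at crop columns 96, 196-267, 306-375 and 412-475, rows 253-297. Near row tops are at 93, 194, 379, 416-481, rows 392-437. The held board's end is at columns 256-325, row 387. Fitting the rack and the held board.

Run:
```python
from h import *; from station import r
a=np.load("w4.npz");K,V=a["K"],a["V"]
U=[(-88,33,96),(-41.75,33,196),(-8.25,33,267),(8.25,33,306),(41.75,33,374.5),(58.25,33,412),(88,33,474.5),(-88,-33,93),(-41.75,-33,194),(41.75,-33,379),(58.25,-33,416),(88,-33,481)]
W=[(25,44,253),(25,22,297),(70,44,252),(70,22,296),(-25,44,254),(-25,22,299),(-25,-22,393),(70,-22,391),(70,-44,437),(-25,-44,439)]
PU=np.array([[u[0],u[1],46] for u in U])/1e3;u=np.array([x[2] for x in U])/2.5+200
PW=np.array([[u[0],u[1],46] for u in W])/1e3;w=np.array([x[2] for x in W])/2.5
for z in(None,0):
    def f(p):
        M=rot(p[2],0);t=[p[0],p[1],p[3] if z is None else 0]
        return np.r_[proj(PU@M.T+t,K,V)[:,0]-u,proj(PW@M.T+t,K,V)[:,1]-w]
    s=least_squares(f,[.53,0,0,0]);print(s.x.round(4),s.fun.round(1))
o=r.get_obs();q=o['orientation'];C=R.from_quat(np.r_[q[1:],q[0]]).as_matrix()
h=o['ee_pos']-C@[0,0,.019];print("hold",h, "tool y",C[:,1].round(4),"tool z",C[:,2].round(3))
# held board top face at +-6mm, predicted pixels (board frame from tool)
bx=C[:,1];bz=-C@R.from_euler('y',0).as_matrix()[:,2]
ang=np.radians(25);bz=np.cos(ang)*(-C[:,2])+np.sin(ang)*C[:,0]*(1 if C[2,0]>0 else -1);by=np.cross(bz,bx)
print("bz",bz.round(4))
for d in(.013,.018):
    print(((proj([h+bz*d+by*.055+bx*s for s in(-.006,.006)],K,V)-[200,0])*2.5).round(1))
```

```text
[ 0.5357  0.0058  0.0128 -0.0041] [ 0.  -0.1  0.3 -1.   0.5 -0.3  0.4 -0.1  0.3  0.  -0.2  0.1 -0.1  0.4
 -0.1  0.4 -0.   0.1 -0.5 -0.5  0.1  0.1]
[0.5356 0.0044 0.0124 0.    ] [-1.  -0.6  0.2 -1.   0.8  0.2  1.2 -1.1 -0.3  0.4  0.3  1.  -0.5  0.2
 -0.5  0.2 -0.4 -0.1 -0.2 -0.2  0.6  0.6]
hold [ 0.53767314 -0.12828802  0.24289251] tool y [ 1.      0.0042 -0.0042] tool z [-0.006  0.423 -0.906]
bz [ 4.2e-03 -8.0e-04  1.0e+00]
[[251.  381.2]
 [320.4 381.2]]
[[249.6 372.8]
 [321.6 372.8]]
```

Emit:
play_rows(claw=[0.1,0.1,0.1,0.1,0.1,0.1,0.1,0.1,0.1,0.1,0.1], slide=[[-0.003,0.02,0],[-0.003,0.05,0],[-0.003,0.08,0],[-0.003,0.11,0],[-0.003,0.133,0],[-0.003,0.133,-0.03],[-0.003,0.133,-0.06],[-0.003,0.133,-0.08],[-0.003,0.133,-0.09],[-0.003,0.133,-0.09],[-0.003,0.133,-0.09]], rotation=[[0,-0.2,0.3],[0,-0.2,0.3],[0,-0.2,0.3],[0,-0.2,0.3],[0,-0.2,0.3],[0,-0.2,0.3],[0,-0.2,0.3],[0,-0.2,0.3],[0,-0.2,0.3],[0,-0.2,0.3],[0,-0.2,0.3]])

```text
time_s: 7.1
ee_pos: [0.5338, 0.0152, 0.1382]
orientation: [-0.153, 0.686, 0.695, 0.153]
contact_force: [0.1, -0.0, -0.5]
finger_gap: 0.0115
grasp_force: 50.7
```

```bash
cat >> h.py <<'E'
def hold(r):
    for i in range(3):
        r.grab_frame("wrist");o=r.get_obs();q=o['orientation'];C=R.from_quat(np.r_[q[1:],q[0]]).as_matrix()
        print("hold",(o['ee_pos']-C@[0,0,.019]).round(4),"y",C[:,1].round(4),"F",np.round(o['contact_force'],1),"t",o['time_s'])
E
python3 -c "
from h import *; from station import r
hold(r)"
```

```text
hold [0.534  0.007  0.1557] y [0.9999 0.0127 0.0034] F [-0.4  0.6 -0.2] t 7.15
hold [0.534  0.0069 0.1558] y [0.9999 0.0126 0.0037] F [ 0.3 -0.3 -0.6] t 7.2
hold [0.5339 0.0068 0.1557] y [0.9999 0.0125 0.0038] F [-0.1  0.2 -1.4] t 7.25
```

Emit:
play_rows(claw=[0.1,0.1,0.1,0.1,0.1,0.1], slide=[[0.001,-0.002,-0.01],[0.001,-0.002,-0.02],[0.001,-0.002,-0.026],[0.001,-0.002,-0.031],[0.001,-0.002,-0.036],[0.001,-0.002,-0.036]], rotation=[[0,0.2,0],[0,0.2,0],[0,0.2,0],[0,0.2,0],[0,0.2,0],[0,0.2,0]])

```text
time_s: 7.85
ee_pos: [0.5339, 0.0129, 0.1004]
orientation: [-0.155, 0.686, 0.694, 0.151]
contact_force: [0.2, -0.5, -0.9]
finger_gap: 0.0111
grasp_force: 50.7
```

Run:
```python
from h import *; from station import r
hold(r);snap(r,"wrist","w5");snap(r,"scene","s5")
a=cv2.imread("pics/w5.png");b=cv2.imread("pics/s5.png")
cv2.imwrite("pics/ws5.png",np.hstack([cv2.resize(a[:,160:480],(400,500)),cv2.resize(b[160:260,270:370],(400,400),interpolation=cv2.INTER_CUBIC)[:500] if 0 else cv2.resize(b[150:270,270:366],(400,500),interpolation=cv2.INTER_CUBIC)]))
```

```text
hold [0.5342 0.0049 0.1182] y [ 0.9999  0.0124 -0.002 ] F [-0.6 -0.4 -1. ] t 7.9
hold [0.5343 0.0049 0.1186] y [ 0.9999  0.0125 -0.0015] F [-0.8 -0.5 -0.7] t 7.95
hold [0.5345 0.0049 0.1188] y [ 0.9999  0.0125 -0.0011] F [-0.1  0.3 -0.5] t 8.0
```

View pics/ws5.png

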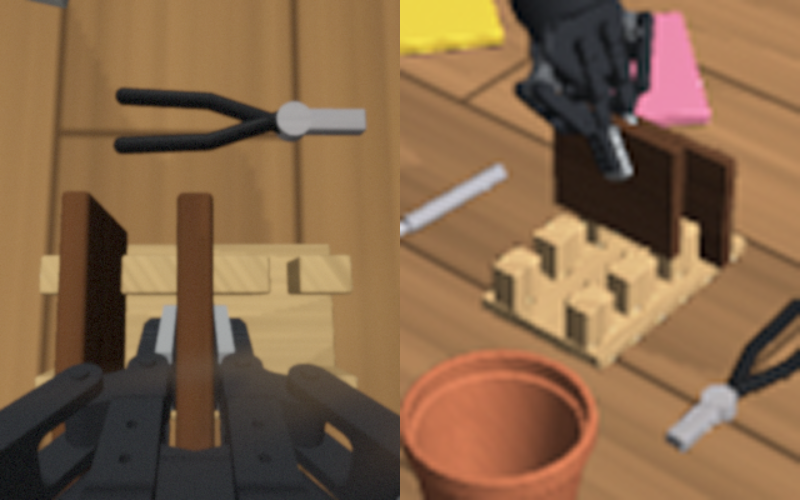

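The board's lower edge has entered the middle slot, centred, with no contact force. Continuing down.

Emit:
play_rows(claw=[0.1,0.1,0.1,0.1,0.1,0.1], slide=[[0,0,-0.006],[0,0,-0.012],[0,0,-0.016],[0,0,-0.019],[0,0,-0.021],[0,0,-0.021]], rotation=[[0,0,0],[0,0,0],[0,0,0],[0,0,0],[0,0,0],[0,0,0]])

```text
time_s: 8.7
ee_pos: [0.5341, 0.0129, 0.0799]
orientation: [-0.154, 0.686, 0.695, 0.151]
contact_force: [-0.3, 0.3, -0.8]
finger_gap: 0.0116
grasp_force: 50.7
```

Emit:
play_rows(claw=[0.1,0.1,0.1], slide=[[0,0,-0.001],[0,0,-0.002],[0,0,-0.002]], rotation=[[0,0,0],[0,0,0],[0,0,0]])

```text
time_s: 9.0
ee_pos: [0.5342, 0.0129, 0.0782]
orientation: [-0.154, 0.686, 0.695, 0.151]
contact_force: [-0.6, 0.3, -0.4]
finger_gap: 0.0114
grasp_force: 50.7
```

Emit:
play_rows(claw=[0.1,0.1,0.1], slide=[[0,0,-0.001],[0,0,-0.002],[0,0,-0.002]], rotation=[[0,0,0],[0,0,0],[0,0,0]])

```text
time_s: 9.3
ee_pos: [0.5342, 0.0129, 0.0761]
orientation: [-0.154, 0.686, 0.695, 0.151]
contact_force: [0.3, 0.0, -0.1]
finger_gap: 0.0108
grasp_force: 50.7
```

Emit:
play_rows(claw=[0.1,0.1,0.1], slide=[[0,0,-0.001],[0,0,-0.0015],[0,0,-0.0015]], rotation=[[0,0,0],[0,0,0],[0,0,0]])

```text
time_s: 9.6
ee_pos: [0.5342, 0.0129, 0.0747]
orientation: [-0.154, 0.686, 0.695, 0.151]
contact_force: [-0.4, -0.3, -0.5]
finger_gap: 0.0114
grasp_force: 50.7
```

Emit:
play_rows(claw=[0.1,0.1,0.1], slide=[[0,0,-0.001],[0,0,-0.0015],[0,0,-0.0015]], rotation=[[0,0,0],[0,0,0],[0,0,0]])

```text
time_s: 9.9
ee_pos: [0.5342, 0.0129, 0.0731]
orientation: [-0.154, 0.686, 0.695, 0.151]
contact_force: [-0.5, -0.2, -1.5]
finger_gap: 0.0116
grasp_force: 50.7
```

Emit:
play_rows(claw=[0.1,0.1,0.1], slide=[[0,0,-0.001],[0,0,-0.0015],[0,0,-0.0015]], rotation=[[0,0,0],[0,0,0],[0,0,0]])

```text
time_s: 10.2
ee_pos: [0.5342, 0.0128, 0.0716]
orientation: [-0.154, 0.686, 0.695, 0.151]
contact_force: [1.0, 0.9, -0.7]
finger_gap: 0.0112
grasp_force: 50.7
```

Emit:
play_rows(claw=[0.1,0.1,0.1], slide=[[0,0,-0.001],[0,0,-0.0015],[0,0,-0.0015]], rotation=[[0,0,0],[0,0,0],[0,0,0]])

```text
time_s: 10.5
ee_pos: [0.5342, 0.0129, 0.0702]
orientation: [-0.154, 0.686, 0.695, 0.151]
contact_force: [0.4, -0.1, -0.3]
finger_gap: 0.0114
grasp_force: 50.7
```

Emit:
play_rows(claw=[0.1,0.1,0.1], slide=[[0,0,-0.001],[0,0,-0.0015],[0,0,-0.0015]], rotation=[[0,0,0],[0,0,0],[0,0,0]])

```text
time_s: 10.8
ee_pos: [0.5342, 0.0129, 0.0686]
orientation: [-0.154, 0.686, 0.695, 0.151]
contact_force: [-0.6, 0.3, -1.1]
finger_gap: 0.0115
grasp_force: 50.7
```

Emit:
play_rows(claw=[0.1,0.1,0.1], slide=[[0,0,-0.001],[0,0,-0.0015],[0,0,-0.0015]], rotation=[[0,0,0],[0,0,0],[0,0,0]])

```text
time_s: 11.1
ee_pos: [0.5344, 0.0128, 0.0682]
orientation: [-0.154, 0.686, 0.695, 0.152]
contact_force: [-2.5, -1.0, 7.4]
finger_gap: 0.0117
grasp_force: 51.8
```

Run:
```python
from h import *; from station import r
hold(r); snap(r,"scene","s6"); snap(r,"wrist","w6")
o=r.get_obs()
d=np.load("s6.npz")
for z in (.012,.014,.016):
  print(z,proj(np.array([[.006,.055,.0],[.006,-.055,0],[.006,.055,.095],[.006,-.055,.095]])@rot(.0125,0).T+[.5345,.0045,z],d["K"],d["V"]).round(1).tolist())
b=cv2.imread("pics/s6.png")[155:265,275:375]; w=cv2.imread("pics/w6.png")[:,160:480]
cv2.imwrite("pics/ws6.png",np.hstack([cv2.resize(b,(545,600),interpolation=cv2.INTER_CUBIC),cv2.resize(w,(255,319))[0:319].repeat(1,0) if 0 else cv2.copyMakeBorder(cv2.resize(w,(255,319)),0,281,0,0,cv2.BORDER_CONSTANT)]))
```

```text
hold [0.5345 0.0047 0.0854] y [ 9.999e-01  1.210e-02 -7.000e-04] F [-2.6 -2.2  7. ] t 11.15
hold [0.5344 0.0048 0.0854] y [ 9.999e-01  1.220e-02 -8.000e-04] F [-3.9 -2.8  6.5] t 11.2
hold [0.5345 0.0048 0.0854] y [ 9.999e-01  1.220e-02 -7.000e-04] F [-3.  -1.8  6.7] t 11.25
0.012 [[335.0, 221.7], [306.7, 207.5], [336.0, 196.0], [306.5, 182.3]]
0.014 [[335.1, 221.2], [306.7, 207.0], [336.0, 195.5], [306.5, 181.7]]
0.016 [[335.1, 220.7], [306.7, 206.4], [336.0, 194.9], [306.5, 181.2]]
```

The floor contact is firm: 7 N at a grip height 73 mm above the floor, as the board's pose predicts. Opening partway and retreating along the fingers.

Emit:
play_rows(claw=[0.2,0.3,0.4,0.4,0.4,0.4,0.4,0.4,0.4,0.4,0.4,0.4], slide=[[0,0,0.0005],[0,0,0.0005],[0,0,0.0005],[0,0,0.0005],[0,0,0.0005],[0,-0.004,0.009],[0,-0.013,0.027],[0,-0.021,0.045],[0,-0.034,0.073],[0,-0.05,0.11],[0,-0.06,0.15],[0,-0.06,0.15]], rotation=[[0,0,0],[0,0,0],[0,0,0],[0,0,0],[0,0,0],[0,0,0],[0,0,0],[0,0,0],[0,0,0],[0,0,0],[0,0,0],[0,0,0]])

```text
time_s: 12.55
ee_pos: [0.5356, -0.0487, 0.2232]
orientation: [-0.151, 0.686, 0.695, 0.153]
contact_force: [0.1, -0.4, 0.4]
finger_gap: 0.0342
grasp_force: 0.0
```

Run:
```python
from h import *; from station import r
hold(r); M=tool(-.075,np.radians(30),np.radians(-25));B=rot(-.075,np.radians(30))
p=np.array([.539,-.312,.033])
for b in (.18,.06,0): go(r,p+B@[0,0,.075]+M@[0,0,.019-b],M)
snap(r,"top","t7")
b=cv2.imread("pics/t7.png");K=b[160:260,260:340]
cv2.imwrite("pics/t7b.png",cv2.resize(K,None,fx=5,fy=5,interpolation=cv2.INTER_CUBIC))
```

```text
hold [ 0.5353 -0.0562  0.2377] y [0.9999 0.0114 0.0033] F [ 0.1 -0.3 -0.4] t 12.6
hold [ 0.5348 -0.0558  0.2357] y [9.999e-01 1.180e-02 6.000e-04] F [-0.3  1.6 -1.2] t 12.65
hold [ 0.5344 -0.0554  0.2344] y [ 0.9999  0.0122 -0.0014] F [-0.1  0.6 -0.5] t 12.7
joints [-0.303, 0.153, 0.167, 1.729, 0.412, 1.226] pos [0.5343, -0.0474, 0.2172] F [-0.1, 0.6, -0.5]
slide [0.12, -0.2051, 0.0071] rot [-47.8, 29.46, 8.52]
joints [-0.303, 0.153, 0.167, 1.729, 0.412, 1.226] pos [0.5343, -0.0474, 0.2172] F [-0.1, 0.6, -0.5]
slide [0.062, -0.2516, -0.0871] rot [-47.8, 29.46, 8.52]
joints [-0.303, 0.153, 0.167, 1.729, 0.412, 1.226] pos [0.5343, -0.0474, 0.2172] F [-0.1, 0.6, -0.5]
slide [0.033, -0.2748, -0.1342] rot [-47.8, 29.46, 8.52]
```

Emit:
play_rows(claw=[0.4,0.5,0.6,0.8,1,1,1,1,1,1], slide=[[0,-0.02,0.04],[0.02,-0.05,0.05],[0.04,-0.08,0.05],[0.06,-0.11,0.05],[0.08,-0.14,0.05],[0.1,-0.17,0.04],[0.12,-0.2,0.02],[0.12,-0.205,0.007],[0.12,-0.205,0.007],[0.12,-0.205,0.007]], rotation=[[-6.8,4.2,1.2],[-13.6,8.4,2.4],[-20.4,12.6,3.6],[-27.2,16.8,4.8],[-34,21,6],[-40.8,25.2,7.2],[-47.8,29.46,8.5],[-47.8,29.46,8.5],[-47.8,29.46,8.5],[-47.8,29.46,8.5]])

```text
time_s: 13.75
ee_pos: [0.6337, -0.2519, 0.2082]
orientation: [-0.032, 0.652, 0.687, -0.318]
contact_force: [-0.9, 0.5, 1.1]
finger_gap: 0.0856
grasp_force: 0.0
```

Run:
```python
from h import *; from station import r
hold(r);snap(r,"wrist","w7");a=np.load("w7.npz");im=cv2.imread("pics/w7.png")
M=tool(-.075,np.radians(30),np.radians(-25));B=rot(-.075,np.radians(30));p=np.array([.539,-.312,.033])
go(r,p+B@[0,0,.075]+M@[0,0,.019-.06],M)
T=np.array([[-.006,.08,.095],[.006,.08,.095],[-.006,-.08,.095],[.006,-.08,.095]])
print(proj(T@B.T+p,a["K"],a["V"]).round(1))
c=proj(np.array([[0,y,.095] for y in(.06,0,-.06)])@B.T+p,a["K"],a["V"]).round().astype(int)
for u,v in c: print((u,v),im[v,u-24:u+24,2].tolist())
```

```text
hold [ 0.6423 -0.2447  0.2252] y [ 0.8779 -0.0534 -0.4759] F [-0.4 -0.5  1.4] t 13.8
hold [ 0.6422 -0.2448  0.2261] y [ 0.8785 -0.0538 -0.4747] F [-0.5 -0.6  0.6] t 13.85
hold [ 0.6423 -0.245   0.2263] y [ 0.8788 -0.0541 -0.4741] F [-0.1 -0.2 -0.1] t 13.9
joints [-0.181, 0.969, 1.235, 2.277, -0.492, 1.452] pos [0.6337, -0.2526, 0.2111] F [0.4, -0.5, 0.0]
slide [-0.0374, -0.0464, -0.081] rot [0.19, 1.69, -0.81]
[[317.9 132. ]
 [334.4 131.9]
 [315.3 262.5]
 [326.4 262.3]]
(np.int64(325), np.int64(155)) [138, 140, 143, 145, 147, 146, 142, 140, 136, 136, 133, 126, 129, 122, 117, 93, 77, 70, 82, 84, 87, 80, 82, 82, 84, 78, 85, 85, 80, 83, 82, 77, 74, 79, 106, 113, 113, 120, 135, 142, 146, 148, 147, 146, 146, 144, 146, 144]
(np.int64(323), np.int64(210)) [137, 134, 135, 136, 138, 139, 141, 144, 145, 146, 146, 147, 149, 151, 155, 154, 143, 114, 88, 84, 86, 85, 87, 81, 83, 78, 77, 81, 76, 80, 73, 66, 79, 108, 118, 121, 133, 139, 140, 138, 139, 142, 145, 142, 146, 147, 147, 146]
(np.int64(321), np.int64(251)) [135, 138, 143, 140, 142, 137, 136, 135, 133, 137, 141, 147, 152, 150, 149, 145, 146, 147, 148, 150, 140, 116, 94, 85, 83, 79, 78, 76, 78, 75, 69, 78, 105, 131, 145, 146, 144, 143, 139, 142, 141, 140, 141, 142, 145, 146, 146, 146]
```

Emit:
play_rows(claw=[1,1,1,1,1], slide=[[-0.009,-0.012,-0.02],[-0.018,-0.024,-0.04],[-0.028,-0.035,-0.06],[-0.0374,-0.0464,-0.08],[-0.0374,-0.0464,-0.08]], rotation=[[0,0.8,-0.4],[0,1.7,-0.8],[0,1.7,-0.8],[0,1.7,-0.8],[0,1.7,-0.8]])

```text
time_s: 14.45
ee_pos: [0.5945, -0.3, 0.1278]
orientation: [-0.045, 0.653, 0.681, -0.328]
contact_force: [-0.6, 0.4, 0.5]
finger_gap: 0.0852
grasp_force: 0.0
```

```bash
cat > ref.py <<'E'
from h import *; from station import r
import sys
hold(r);fn=sys.argv[1];snap(r,"wrist",fn);a=np.load(fn+".npz");im=cv2.imread(f"pics/{fn}.png")
t=np.radians(30);M=tool(-.075,t,np.radians(-25));B=rot(-.075,t);p=np.array([.539,-.312,.033])
go(r,p+B@[0,0,.075]+M@[0,0,.019],M)
T=np.array([[-.006,.08,.095],[.006,.08,.095],[-.006,-.08,.095],[.006,-.08,.095]])
print("pred",proj(T@B.T+p,a["K"],a["V"]).round(1).tolist())
for y in(.06,.03,0,-.03,-.06):
    u,v=proj(np.array([[0,y,.095]])@B.T+p,a["K"],a["V"]).round().astype(int)[0]
    e=[proj(np.array([[s,y,.095]])@B.T+p,a["K"],a["V"])[0,0].round(1) for s in(-.006,.006)]
    row=im[v-1:v+2,:,2].mean(0);L=u
    x=np.arange(u-35,u+35);m=row[x]<108;print("row",v,"pred",e,"dark",x[m].min() if m.any() else 0,x[m].max(),m.sum())
u=proj(np.array([[0,.08,.095]])@B.T+p,a["K"],a["V"])[0,0].round().astype(int)
col=im[:,u-2:u+3,2].mean(1);d=np.where(col[:330]<105)[0];print("col",u,"dark rows",d.min(),d.max(),len(d))
cv2.imwrite(f"pics/{fn}b.png",im)
E
python3 ref.py w8
```

```text
hold [ 0.6048 -0.292   0.1445] y [ 0.8615 -0.0672 -0.5033] F [0.1 0.6 0.5] t 14.5
hold [ 0.6057 -0.2916  0.1455] y [ 0.8624 -0.0668 -0.5018] F [0.7 0.2 0.7] t 14.55
hold [ 0.6063 -0.2914  0.1458] y [ 0.863  -0.0664 -0.5009] F [0.  0.6 0.9] t 14.6
joints [-0.249, 0.801, 0.793, 2.007, -0.522, 1.398] pos [0.5974, -0.2986, 0.1308] F [1.4, -0.3, -0.7]
slide [-0.0302, -0.0235, -0.0477] rot [0.23, -0.06, -0.06]
pred [[299.2, 136.6], [327.7, 136.5], [306.8, 317.9], [322.4, 317.9]]
row 174 pred [np.float64(300.8), np.float64(326.6)] dark 305 339 29
row 219 pred [np.float64(302.6), np.float64(325.3)] dark 308 329 22
row 254 pred [np.float64(304.1), np.float64(324.3)] dark 309 327 19
row 282 pred [np.float64(305.3), np.float64(323.5)] dark 310 326 17
row 305 pred [np.float64(306.3), np.float64(322.8)] dark 311 325 15
col 313 dark rows 56 311 256
```

Run:
```python
import cv2
im=cv2.imread("pics/w8.png")
for u in(314,318,322):
  c=im[:,u-1:u+2,2].mean(1).astype(int);print(u,"top",c[112:160].tolist(),"bot",c[300:330].tolist())
```

```text
314 top [88, 89, 90, 87, 88, 89, 88, 88, 90, 88, 87, 88, 89, 86, 90, 90, 94, 92, 88, 83, 81, 81, 80, 79, 80, 80, 80, 80, 78, 79, 81, 79, 81, 78, 80, 81, 80, 81, 80, 78, 81, 79, 75, 79, 78, 80, 80, 82] bot [97, 95, 92, 94, 92, 90, 92, 89, 90, 88, 89, 97, 118, 134, 141, 140, 138, 134, 129, 126, 127, 131, 136, 137, 138, 136, 135, 131, 130, 131]
318 top [88, 89, 88, 89, 90, 89, 89, 89, 89, 88, 85, 87, 86, 87, 91, 97, 100, 96, 92, 87, 83, 82, 82, 82, 83, 84, 82, 85, 82, 81, 84, 84, 83, 82, 83, 82, 82, 83, 81, 83, 83, 82, 83, 81, 81, 82, 81, 82] bot [91, 92, 93, 90, 90, 89, 86, 85, 83, 85, 84, 92, 111, 130, 140, 141, 139, 140, 137, 133, 128, 127, 127, 130, 135, 137, 138, 136, 133, 131]
322 top [90, 89, 89, 88, 90, 89, 89, 90, 88, 87, 85, 85, 85, 90, 96, 100, 101, 96, 90, 86, 85, 83, 83, 83, 81, 84, 83, 81, 82, 82, 81, 81, 84, 84, 82, 82, 81, 82, 83, 83, 79, 82, 83, 81, 83, 82, 82, 80] bot [91, 88, 88, 86, 85, 85, 82, 81, 79, 77, 78, 88, 110, 126, 134, 137, 140, 142, 141, 138, 135, 132, 130, 127, 127, 130, 134, 137, 138, 137]
```

Emit:
play_rows(claw=[1,1,1,1,0.1,0.1,0.1,0.1,0.1,0.1,0.1,0.1], slide=[[-0.01,-0.006,-0.017],[-0.02,-0.013,-0.034],[-0.029,-0.02,-0.0485],[-0.029,-0.02,-0.0485],[-0.029,-0.02,-0.0485],[-0.029,-0.02,-0.0485],[-0.029,-0.02,-0.0485],[-0.029,-0.02,-0.0485],[-0.029,-0.02,-0.0485],[-0.029,-0.02,-0.0485],[-0.029,-0.02,-0.0485],[-0.029,-0.02,-0.0485]], rotation=[[0,0,0],[0,0,0],[0,0,0],[0,0,0],[0,0,0],[0,0,0],[0,0,0],[0,0,0],[0,0,0],[0,0,0],[0,0,0],[0,0,0]], grip_force=60)

```text
time_s: 15.85
ee_pos: [0.5676, -0.3189, 0.0804]
orientation: [-0.043, 0.652, 0.682, -0.328]
contact_force: [1.2, 3.2, 4.7]
finger_gap: 0.0112
grasp_force: 59.2
```

Emit:
play_rows(claw=[0.1,0.1,0.1,0.1,0.1,0.1,0.1,0.1,0.1], slide=[[0.006,0,0.01],[0.015,0,0.026],[0.03,0,0.052],[0.03,0,0.08],[0.03,0.01,0.11],[0.03,0.02,0.13],[0.03,0.03,0.14],[0.03,0.04,0.14],[0.03,0.04,0.14]], rotation=[[0,0,0],[0,0,0],[0,0,0],[0,-7,0],[0,-14,0],[0,-21,0],[0,-28,0],[0,-30,0],[0,-30,0]])

```text
time_s: 16.75
ee_pos: [0.5965, -0.2783, 0.2217]
orientation: [0.136, 0.715, 0.67, -0.147]
contact_force: [-0.6, 0.0, 0.2]
finger_gap: 0.0116
grasp_force: 59.0
```

Run:
```python
from h import *; from station import r
hold(r);M=tool(.0115,0,np.radians(-25)); t=np.array([.585,.005,.012])
go(r,t+[0,0,.075+.065]+M@[0,0,.019],M)
```

```text
hold [ 0.5973 -0.2714  0.2381] y [ 0.9978 -0.0659 -0.0052] F [ 0.1 -0.3 -1. ] t 16.8
hold [ 0.5977 -0.2717  0.2373] y [ 0.9978 -0.066  -0.0068] F [ 0.5 -0.4 -1.4] t 16.85
hold [ 0.598  -0.2718  0.2366] y [ 0.9978 -0.0661 -0.0077] F [-0.2 -0.5 -0.8] t 16.9
joints [-0.27, 0.244, 0.285, 1.534, -0.395, 1.35] pos [0.5974, -0.2793, 0.2191] F [-0.2, -0.5, -0.8]
slide [-0.0123, 0.2762, -0.0844] rot [-1.96, -0.38, 4.46]
```

Emit:
play_rows(claw=[0.1,0.1,0.1,0.1,0.1,0.1,0.1,0.1,0.1,0.1,0.1,0.1], slide=[[-0.005,0.03,0],[-0.01,0.07,0],[-0.012,0.11,0],[-0.0123,0.15,0],[-0.0123,0.19,0],[-0.0123,0.23,0],[-0.0123,0.26,0],[-0.0123,0.276,0],[-0.0123,0.276,-0.03],[-0.0123,0.276,-0.06],[-0.0123,0.276,-0.084],[-0.0123,0.276,-0.084]], rotation=[[-1,-0.2,2.2],[-1.96,-0.4,4.5],[-1.96,-0.4,4.5],[-1.96,-0.4,4.5],[-1.96,-0.4,4.5],[-1.96,-0.4,4.5],[-1.96,-0.4,4.5],[-1.96,-0.4,4.5],[-1.96,-0.4,4.5],[-1.96,-0.4,4.5],[-1.96,-0.4,4.5],[-1.96,-0.4,4.5]])

```text
time_s: 18.1
ee_pos: [0.5838, -0.0038, 0.1317]
orientation: [0.153, 0.686, 0.695, -0.154]
contact_force: [0.5, 0.5, -1.1]
finger_gap: 0.0111
grasp_force: 59.0
```

Run:
```python
from h import *; from station import r
hold(r);M=tool(.0115,0,np.radians(-25)); t=np.array([.585,.005,.012])
go(r,t+[0,0,.075+.027]+M@[0,0,.019],M)
```

```text
hold [0.5845 0.0043 0.1514] y [ 0.9999  0.0118 -0.0019] F [-0.2 -0.4  0.5] t 18.15
hold [0.5852 0.0045 0.1532] y [9.999e-01 1.170e-02 9.000e-04] F [ 0.3  0.1 -0.9] t 18.2
hold [0.5856 0.0047 0.1542] y [0.9999 0.0118 0.003 ] F [-0.8 -0.5 -0.5] t 18.25
joints [0.198, 0.211, 0.081, 1.524, -0.429, 1.776] pos [0.5858, -0.0034, 0.137] F [-0.8, -0.5, -0.5]
slide [-0.0007, 0.0003, -0.0402] rot [0.01, 0.17, -0.02]
```

Emit:
play_rows(claw=[0.1,0.1,0.1,0.1,0.1,0.1,0.1], slide=[[-0.0005,0,-0.01],[-0.0005,0,-0.02],[-0.0005,0,-0.027],[-0.0005,0,-0.032],[-0.0005,0,-0.036],[-0.0005,0,-0.04],[-0.0005,0,-0.04]], rotation=[[0,0.2,0],[0,0.2,0],[0,0.2,0],[0,0.2,0],[0,0.2,0],[0,0.2,0],[0,0.2,0]])

```text
time_s: 18.95
ee_pos: [0.5844, -0.003, 0.0955]
orientation: [0.153, 0.686, 0.695, -0.153]
contact_force: [-0.1, 0.0, -1.1]
finger_gap: 0.0115
grasp_force: 59.0
```

```bash
python3 -c "
from h import *; from station import r
hold(r)"
```

```text
hold [0.5845 0.005  0.1131] y [ 0.9999  0.0124 -0.0013] F [ 0.3 -0.8 -0.5] t 19.0
hold [0.5846 0.0051 0.1133] y [ 9.999e-01  1.250e-02 -9.000e-04] F [-1.  -0.2 -0.5] t 19.05
hold [0.5847 0.005  0.1135] y [ 9.999e-01  1.240e-02 -6.000e-04] F [ 0.3 -0.7 -1.7] t 19.1
```

Emit:
play_rows(claw=[0.1,0.1,0.1,0.1,0.1,0.1], slide=[[0,0,-0.006],[0,0,-0.012],[0,0,-0.017],[0,0,-0.02],[0,0,-0.022],[0,0,-0.022]], rotation=[[0,0,0],[0,0,0],[0,0,0],[0,0,0],[0,0,0],[0,0,0]])

```text
time_s: 19.7
ee_pos: [0.5845, -0.003, 0.0736]
orientation: [0.154, 0.686, 0.695, -0.153]
contact_force: [0.8, 0.6, -0.6]
finger_gap: 0.0113
grasp_force: 59.0
```

Emit:
play_rows(claw=[0.1,0.1,0.1], slide=[[0,0,-0.001],[0,0,-0.0015],[0,0,-0.0015]], rotation=[[0,0,0],[0,0,0],[0,0,0]])

```text
time_s: 20.0
ee_pos: [0.5847, -0.003, 0.0725]
orientation: [0.154, 0.686, 0.695, -0.152]
contact_force: [0.8, -0.7, -0.7]
finger_gap: 0.0113
grasp_force: 59.0
```

Emit:
play_rows(claw=[0.1,0.1,0.1], slide=[[0,0,-0.001],[0,0,-0.0015],[0,0,-0.0015]], rotation=[[0,0,0],[0,0,0],[0,0,0]])

```text
time_s: 20.3
ee_pos: [0.5846, -0.003, 0.0709]
orientation: [0.154, 0.686, 0.695, -0.153]
contact_force: [-0.6, 0.0, -0.4]
finger_gap: 0.0113
grasp_force: 59.0
```

hold z ≈ 0.088.

Emit:
play_rows(claw=[0.1,0.1,0.1], slide=[[0,0,-0.001],[0,0,-0.0015],[0,0,-0.0015]], rotation=[[0,0,0],[0,0,0],[0,0,0]])

```text
time_s: 20.6
ee_pos: [0.5848, -0.003, 0.0701]
orientation: [0.154, 0.686, 0.695, -0.152]
contact_force: [-1.0, 1.1, 4.3]
finger_gap: 0.0114
grasp_force: 59.9
```

Emit:
play_rows(claw=[0.1,0.1,0.1], slide=[[0,0,-0.001],[0,0,-0.001],[0,0,-0.001]], rotation=[[0,0,0],[0,0,0],[0,0,0]])

```text
time_s: 20.9
ee_pos: [0.5849, -0.003, 0.07]
orientation: [0.154, 0.686, 0.695, -0.152]
contact_force: [-3.8, 1.4, 12.1]
finger_gap: 0.0109
grasp_force: 60.9
```

Floor reached at hold z ≈ 0.087, as predicted. Releasing and retreating along the fingers (hand direction +y and up).

Emit:
play_rows(claw=[0.2,0.3,0.4,0.4,0.4,0.4,0.4,0.4,0.4,0.4,0.4,0.4], slide=[[0,0,0.001],[0,0,0.001],[0,0,0.001],[0,0,0.001],[0,0,0.001],[0,0.004,0.009],[0,0.013,0.027],[0,0.021,0.045],[0,0.034,0.073],[0,0.06,0.11],[0,0.1,0.15],[0,0.14,0.16]], rotation=[[0,0,0],[0,0,0],[0,0,0],[0,0,0],[0,0,0],[0,0,0],[0,0,0],[0,0,0],[0,0,0],[0,0,0],[0,0,0],[0,0,0]])

```text
time_s: 22.1
ee_pos: [0.5849, 0.1376, 0.2333]
orientation: [0.155, 0.687, 0.694, -0.15]
contact_force: [1.0, 1.4, -0.6]
finger_gap: 0.0341
grasp_force: 0.0
```

Emit:
play_rows(claw=[0.4,0.4,0.4,0.4,0.4,0.4], slide=[[0,0.05,0.02],[0,0.1,0.02],[0,0.14,0.02],[0,0.16,0.02],[0,0.16,0.02],[0,0.16,0.02]], rotation=[[0,0,0],[0,0,0],[0,0,0],[0,0,0],[0,0,0],[0,0,0]])

```text
time_s: 22.7
ee_pos: [0.5846, 0.2973, 0.2483]
orientation: [0.154, 0.686, 0.695, -0.153]
contact_force: [-0.4, -0.3, -0.8]
finger_gap: 0.0339
grasp_force: 0.0
```

Run:
```python
from h import *; from station import r
hold(r);snap(r,"top","t9");snap(r,"scene","s9")
d=np.load("t9.npz")
T=lambda L:np.array([[-.006,L/2,.107],[.006,L/2,.107],[-.006,-L/2,.107],[.006,-L/2,.107]])
for n,L,x in(("short",.11,.0),("long",.16,.05),("stored",.135,-.05)):
    print(n,((proj((T(L)+[x,0,0])@rot(.0115,0).T+[.535,.0045,0],d["K"],d["V"])-[250,160])*5).round().tolist())
t=cv2.imread("pics/t9.png")[160:260,250:350];s=cv2.imread("pics/s9.png")[150:270,270:366]
cv2.imwrite("pics/f9.png",np.hstack([cv2.resize(t,(500,500),interpolation=cv2.INTER_CUBIC),cv2.copyMakeBorder(cv2.resize(s,(300,375),interpolation=cv2.INTER_CUBIC),0,125,0,0,cv2.BORDER_CONSTANT)]))
```

```text
hold [0.5846 0.3044 0.266 ] y [ 9.999e-01  1.220e-02 -8.000e-04] F [ 0.2 -0.7  0.1] t 22.75
hold [0.5847 0.304  0.2664] y [ 9.999e-01  1.140e-02 -5.000e-04] F [ 0.1 -0.5  0.1] t 22.8
hold [0.5847 0.3037 0.2666] y [ 9.999e-01  1.100e-02 -3.000e-04] F [ 0.8  0.2 -0.7] t 22.85
short [[133.0, 251.0], [133.0, 228.0], [352.0, 247.0], [351.0, 223.0]]
long [[83.0, 155.0], [83.0, 132.0], [398.0, 148.0], [398.0, 125.0]]
stored [[109.0, 351.0], [109.0, 327.0], [379.0, 345.0], [378.0, 321.0]]
```

View pics/f9.png

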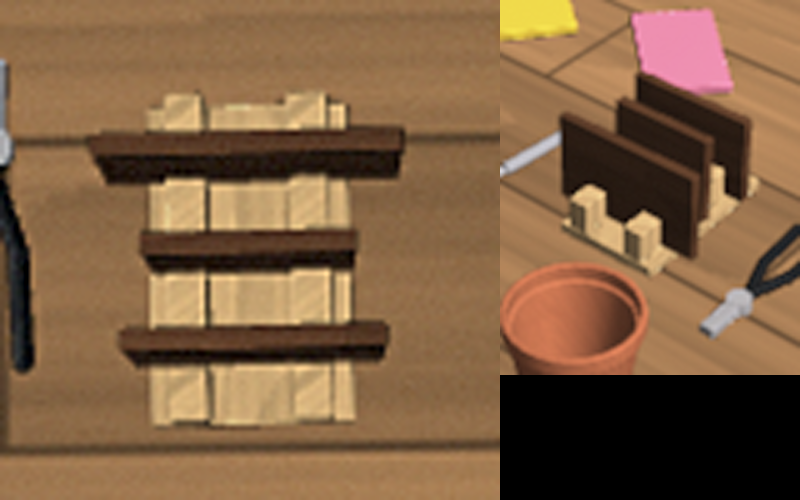

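The final picture shows both boards upright in their slots. The long board's top is at crop columns 88-404 and the short board's at 140-356. Each is within a few mm of the predicted centre, and the stored board has not moved. Handing in.

```bash
python3 -c "
from station import r
print(r.job_done())"
```

```text
the job is handed in; nothing more can be done
None
```

I stood the short board in the middle slot and the long board in the empty end slot, both set down to the slot floor and released upright and roughly centred, and handed the job in at about 23 s; no verdict came back.

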